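Seat scanner key modules in their test nests and gauge the contact gaps

TASK

Set every key-module plate lying on the bench down onto the two dowels of the test nest made for its size, large hole over large dowel, fully home. Once all are home, take the gap gauge by its upright grip and, from the widest plate present to the narrowest, slide its blade level into the gap under each plate from the robot's side, 40 mm deep (to its line) and clear of the contact strip behind, pausing a second there before drawing it out. Then stand the gauge back on its rubber mat, with the plates still home and the other things on the bench left where they are.

Things in the scene. Friction and masses are not known exactly. Their poses are not given: they have to be found in the camera images.
- plate_wide: wide key-module plate: grey, 60 (x) x 126 (y) x 6 mm, rows of flat white keys along its long edges, in the middle a black upright grip bar 16 (x) x 50 (y), top 46 mm above the underside. Two through holes on its long centre line: at y = +50 mm (17 mm across) and y = -50 mm (13 mm). About 0.2 kg. Origin: centre of the underside, z up. May be absent.
- plate_mid: mid key-module plate: grey, 60 (x) x 110 (y) x 6 mm, rows of flat white keys along its long edges, in the middle a black upright grip bar 16 (x) x 44 (y), top 46 mm above the underside. Two through holes on its long centre line: at y = +42 mm (17 mm across) and y = -42 mm (13 mm). About 0.2 kg. Origin: centre of the underside, z up. May be absent.
- plate_narrow: narrow key-module plate: grey, 60 (x) x 94 (y) x 6 mm, rows of flat white keys along its long edges, in the middle a black upright grip bar 16 (x) x 38 (y), top 46 mm above the underside. Two through holes on its long centre line: at y = +34 mm (17 mm across) and y = -34 mm (13 mm). About 0.2 kg. Origin: centre of the underside, z up. May be absent.
- nest_wide: fixed nest for the wide plate: metal block 60 (x) x 138 (y) x 12 mm with two round bosses 23 mm across, tops 21 mm above the table, on which the plate rests, each with a bullet-nosed dowel rising 18 mm more (tapered over the upper 10 mm): at y = +50 mm, 14 mm across; at y = -50 mm, 10 mm. Origin: centre of the underside. Faces (-x) the robot within 10 degrees.
- wide_seat (a point): where the wide plate's origin comes when home, axes parallel to its own; 21 mm above the table. Under the seated plate is a gap 12 to 21 mm above the table, 77 mm wide between the bosses, open at the front: nest and plate edge at x = -30 mm. A black contact strip 36 mm wide, 6 mm high stands in it at x = +25 to +29 mm, 55 mm in from the front edge.
- nest_mid: fixed nest for the mid plate: metal block 60 (x) x 122 (y) x 12 mm with two round bosses 23 mm across, tops 21 mm above the table, on which the plate rests, each with a bullet-nosed dowel rising 18 mm more (tapered over the upper 10 mm): at y = +42 mm, 14 mm across; at y = -42 mm, 10 mm. Origin: centre of the underside. Faces (-x) the robot within 10 degrees.
- mid_seat (a point): where the mid plate's origin comes when home, axes parallel to its own; 21 mm above the table. Under the seated plate is a gap 12 to 21 mm above the table, 61 mm wide between the bosses, open at the front: nest and plate edge at x = -30 mm. A black contact strip 36 mm wide, 6 mm high stands in it at x = +25 to +29 mm, 55 mm in from the front edge.
- nest_narrow: fixed nest for the narrow plate: metal block 60 (x) x 106 (y) x 12 mm with two round bosses 23 mm across, tops 21 mm above the table, on which the plate rests, each with a bullet-nosed dowel rising 18 mm more (tapered over the upper 10 mm): at y = +34 mm, 14 mm across; at y = -34 mm, 10 mm. Origin: centre of the underside. Faces (-x) the robot within 10 degrees.
- narrow_seat (a point): where the narrow plate's origin comes when home, axes parallel to its own; 21 mm above the table. Under the seated plate is a gap 12 to 21 mm above the table, 45 mm wide between the bosses, open at the front: nest and plate edge at x = -30 mm. A black contact strip 36 mm wide, 6 mm high stands in it at x = +25 to +29 mm, 55 mm in from the front edge.
- gauge: gap gauge, loose, on its mat: foot 50 (x) x 34 (y) x 5 mm with an upright grey grip 44 (x) x 14 (y), top 48 mm above the underside. A flat steel blade 4 mm thick, 24 mm wide, runs forward (+x), its underside level with the foot's, to 85 mm from the origin (60 mm free of the foot); a thin black line across it 40 mm from its end. Origin: centre of the foot's underside. About 0.18 kg.
- gauge_tip (a point): middle of the blade's free end: 85 mm ahead of the gauge's origin along its x, 2 mm above its underside.
- mat: black rubber mat fixed on the table, 160 (x) x 90 (y) x 3 mm, the gauge's home. Origin: centre of the underside, on the table.
- tape_roll: bystander, to be left where it is: roll of white tape, 56 mm across and 22 mm high. Origin: centre of its underside.
- spare_dial: bystander, to be left where it is: spare grey control dial, 44 mm across and 26 mm high. Origin: centre of its underside.
- probe: bystander, to be left where it is: white hand-held scanner probe, about 150 mm long, lying down. Origin: centre of its underside.
- gel_bottle: bystander, to be left where it is: clear bottle with a blue cap, 160 mm tall. Origin: centre of its underside.
- driver: bystander, to be left where it is: screwdriver lying on the table. Origin: centre of its underside.
- swab_pot: bystander, to be left where it is: open steel pot, 70 mm across and 70 mm high. Origin: centre of its underside.
Mind the look-alikes: they are no part of the job. What is shaped like the nest_mid but green is not meant.

How it is judged (in metres and radians):
On the way, in this order (a step that is already met when the one before it is completed fails the run):
1. every plate present is home on the dowels of its nest (distance between plate_wide and wide_seat below 0.0035 m and angle between the y axis of plate_wide and the y axis of wide_seat, either way round below 0.06 rad and angle between each of plate_wide, plate_mid, plate_narrow's own z axis and vertical below 0.04 rad and distance between plate_mid and mid_seat below 0.0035 m and angle between the y axis of plate_mid and the y axis of mid_seat, either way round below 0.06 rad and distance between plate_narrow and narrow_seat below 0.0035 m and angle between the y axis of plate_narrow and the y axis of narrow_seat, either way round below 0.06 rad), for 0.2 s.
2. the blade is 40 mm (within 7 mm) into the gap under the seated wide plate (x of gauge_tip in the frame of plate_wide between 0.003 and 0.017 m and y of gauge_tip in the frame of plate_wide between -0.025 and 0.025 m and z of gauge_tip in the frame of plate_wide between -0.0105 and 0.001 m and x of gauge in the frame of plate_wide below -0.05 m and distance between plate_wide and wide_seat below 0.0035 m and angle between the y axis of plate_wide and the y axis of wide_seat, either way round below 0.06 rad and angle between plate_wide's own z axis and vertical below 0.04 rad), for 0.4 s.
3. the blade is 40 mm (within 7 mm) into the gap under the seated mid plate (x of gauge_tip in the frame of plate_mid between 0.003 and 0.017 m and y of gauge_tip in the frame of plate_mid between -0.025 and 0.025 m and z of gauge_tip in the frame of plate_mid between -0.0105 and 0.001 m and x of gauge in the frame of plate_mid below -0.05 m and distance between plate_mid and mid_seat below 0.0035 m and angle between the y axis of plate_mid and the y axis of mid_seat, either way round below 0.06 rad and angle between plate_mid's own z axis and vertical below 0.04 rad), for 0.4 s.
4. the blade is 40 mm (within 7 mm) into the gap under the seated narrow plate (x of gauge_tip in the frame of plate_narrow between 0.003 and 0.017 m and y of gauge_tip in the frame of plate_narrow between -0.025 and 0.025 m and z of gauge_tip in the frame of plate_narrow between -0.0105 and 0.001 m and x of gauge in the frame of plate_narrow below -0.05 m and distance between plate_narrow and narrow_seat below 0.0035 m and angle between the y axis of plate_narrow and the y axis of narrow_seat, either way round below 0.06 rad and angle between plate_narrow's own z axis and vertical below 0.04 rad), for 0.4 s.
At the end, for the whole second after the job is handed in: Every plate present is home in its own nest (within 3.5 mm, turned less than 0.06 rad, flat within 0.04 rad), and the gauge stands upright, at rest and released, on its mat: the middle of its foot over the mat, the blade's end at most 10 mm over its edge (all of step 1 and x of gauge in the frame of mat between -0.08 and 0.08 m and y of gauge in the frame of mat between -0.045 and 0.045 m and z of gauge in the frame of mat between 0 and 0.006 m and x of gauge_tip in the frame of mat between -0.09 and 0.09 m and y of gauge_tip in the frame of mat between -0.055 and 0.055 m and angle between gauge's own z axis and vertical below 0.1 rad and linear speed of each of gauge, plate_wide, plate_mid, plate_narrow below 0.02 m/s); the robot touches nothing.
It fails at once if the gauge's blade is pushed against a nest's contact strip ((x of gauge_tip in the frame of wide_seat between 0.0235 and 0.035 m and y of gauge_tip in the frame of wide_seat between -0.03 and 0.03 m and z of gauge_tip in the frame of wide_seat between -0.012 and 0 m) or (x of gauge_tip in the frame of mid_seat between 0.0235 and 0.035 m and y of gauge_tip in the frame of mid_seat between -0.03 and 0.03 m and z of gauge_tip in the frame of mid_seat between -0.012 and 0 m) or (x of gauge_tip in the frame of narrow_seat between 0.0235 and 0.035 m and y of gauge_tip in the frame of narrow_seat between -0.03 and 0.03 m and z of gauge_tip in the frame of narrow_seat between -0.012 and 0 m)).
It fails at once if a bystander is knocked more than 40 mm away (distance of any of tape_roll, spare_dial, probe, gel_bottle, driver, swab_pot from where it was at the start of the episode above 0.04 m).
Of plate_wide, plate_mid, plate_narrow only 2 to 3 are there at a start; the rules pass over those that are not, and their reading is None.
At some moment in a run one of plate_wide, plate_mid, plate_narrow may be knocked a few centimetres aside while the robot is not near it.
It also fails if it takes over 210 s, if anything falls off the work surface, if the arm or the gripper's body presses on something with over 40 N, if the wrist force passes 120 N, or if a joint passes its speed limit or range.

ROBOT

A 6-joint arm with a two-finger parallel gripper is mounted at the origin on the work surface. World frame = base frame: x ahead of the robot, y to its left, z up, the work surface at z = 0. Lengths are in mm, angles in rad, forces in N, time in s.
With the tool pointing down it reaches from about 375 to 900 mm from the base axis. Payload 3.1 kg.
Tool frame: the origin (TCP) lies on the centre line of the jaws, within the pads' length; the fingertips stand 19 mm ahead of it and the grasp point (between the pads) is the TCP; z points along the fingers, y is the line along which they close (so a half turn about z gives the same grasp; the last joint's range is limited). The gripper opens to 87 mm and grips with 3 to 60 N. Pads are 19 mm wide; open, the fingers measure 117 mm over their backs; the gripper's body (75 mm by 190 mm) begins 51 mm behind the grasp point.
Start: joints at [-0.178, 0.527, 1.433, -0, 1.181, -0.178], TCP at [624.977, 0.034, 241.548] pointing down, gripper open.
Joint ranges: [-3.08, 3.08], [-0.75, 2.2], [0.22, 2.44], [-1.43, 4.57], [0, 2.65], [-2.85, 2.85]. Speed limits (rad/s): [2.79, 2.79, 3.14, 3.14, 3.14, 3.14].

INTERFACE

Orientations are given as a unit quaternion [x, y, z, w].
In Python, from bench import manip gives the robot as it stands.
- The arm moves only by the shell command python3 -m creep 'ROWS'. ROWS is JSON, a list of rows, each a list of 7 numbers: the turn, a rotation vector about the tool's x, y, z in rad, then the shift along the tool's x, y, z in mm, then the opening in per cent of the stroke, from 0 (shut) to 100 (fully open). In form: [[rx, ry, rz, x, y, z, hand], ...]. A call has 1 to 8 rows; each row is the pose to reach, as a shift and turn from the pose commanded when the call began, along the tool's axes at that moment; what a row does not reach only later rows make up. A row lasts 1/12 s, in which the tool goes at most 41.7 mm and 7.16 degrees, less where a joint would pass 70% of its speed; a pose out of reach is approached as far as the arm can. A call with a gripper value outside its range is refused whole. The fingers move at their own pace and stop on an object; the grip force is fixed at half the most. Time passes only in rows, so rows that repeat a pose let the fingers close. It gives the time, the measured TCP pose, the force, the opening and the grip force at its end, in the units of the state.
- manip.observe(): the state, without advancing time (a new reading comes with each control period).
- manip.get_image(name): name is "scene" or "side" or "wrist"; returns a dict with "pixels" (480x640x3 uint8, red, green, blue), "depth" (480x640 float32, mm along the optical axis (not along the pixel's ray), 0 where there is no reading), "K" (3x3 intrinsics, pixels), "R" (3x3) and "t" (3): a world point X has camera coordinates R X + t. Camera axes: x right, y down, z forward; pixel columns grow to the right and rows downward; lengths in mm; the calibration is good to about 2 mm. A picture is of the moment at which its call begins.
- manip.hand_in(): hands the job in; it is judged then, once.
Trained networks look in a picture, given as the dict that the camera call returned (one of the last four; its "shot" number tells which), for a name from the list of things; names that differ only in an ending like _2 or _b are one class to them, and where a whole thing is asked for, a point or a joint stands for the part that bears it (a point fixed in the world has none). Each returns a list of dicts, best first, with "p" (0 to 1); they miss things now and then, are a little off and sometimes report something else, mostly with a low value. They report only what shows in the picture. A call takes as long as a camera call. They do not tell look-alikes from the thing itself.
- manip.regions_of(label, picture): "pixels" (480x640 bool, what is visible of it).
- manip.mark_of(label, picture): "at" ([x, y, z] in mm, in world coordinates, good to about 4 mm: a listed point, or the origin of a listed thing).
The state is a dict: "time_s": time; "joints": joint angles; "joint_velocities": joint speeds; "tau": joint torques, N m; "eef_pos": TCP position; "orientation": TCP orientation; "wrist_force": force on the tool from outside, world axes, zero at the start; "moment": the same for the moment, N m; "grip_width": opening from 0.0 (shut) to 1.0 (fully open); "grasp_force": force on a finger pad.
Only numpy, scipy, OpenCV 4.12 (cv2) and the standard library are available. Lean on these libraries where they do the work, as an engineer would, in place of code of your own. Each camera call takes 0.05 s, during which the arm holds its last target. There are 200 camera calls.

## Working session

There is one attempt and no reset: what is moved stays moved. The work goes in short steps, Python scripts to look and compute and a shell command to move; the robot and the scene stay as the last step left them, time stands still between calls to the robot, and variables do not carry over. Pictures are saved under pics/ and viewed, at most 14 in all, crops included, and the job is handed in when it is done.

```bash
mkdir -p pics; cat > h.py <<'E'
from bench import manip
import numpy as np, cv2
from scipy.spatial.transform import Rotation as Rn
def save(p,n): cv2.imwrite('pics/'+n,cv2.cvtColor(p['pixels'],cv2.COLOR_RGB2BGR))
def cloud(p):
    d=p['depth'];v,u=np.mgrid[0:480,0:640]
    K=p['K'];c=np.stack([(u-K[0,2])/K[0,0]*d,(v-K[1,2])/K[1,1]*d,d],-1)
    w=(c-p['t'])@p['R']; w[d<=0]=np.nan
    return w
def proj(p,X):
    c=p['R']@np.asarray(X,float)+p['t'];q=p['K']@c;return q[:2]/q[2]
def tool(): 
    s=manip.observe();return np.array(s['eef_pos']),Rn.from_quat(s['orientation'])
E
python3 - <<'E'
from h import *
for n in ('scene','side'):
    p=manip.get_image(n);save(p,n+'1.png')
    for l in 'plate_wide plate_mid plate_narrow nest_wide nest_mid nest_narrow gauge mat gauge_tip tape_roll spare_dial probe gel_bottle driver swab_pot'.split():
        print(n,l,[(np.round(r['at']).tolist(),round(r['p'],2)) for r in manip.mark_of(l,p)[:3]])
s=manip.observe();print(s)
print(Rn.from_quat(s['orientation']).as_matrix().round(3))
E
```

```text
scene plate_wide [([566.0, -97.0, -2.0], 0.38)]
scene plate_mid [([454.0, -214.0, -1.0], 0.56)]
scene plate_narrow [([442.0, -15.0, -6.0], 0.88)]
scene nest_wide [([636.0, 15.0, 2.0], 0.92)]
scene nest_mid [([614.0, 199.0, 2.0], 0.58), ([796.0, 12.0, -1.0], 0.55)]
scene nest_narrow [([608.0, -198.0, -0.0], 0.95), ([762.0, 126.0, 0.0], 0.39)]
scene gauge [([526.0, -398.0, 5.0], 0.55)]
scene mat [([560.0, -399.0, -2.0], 0.83)]
scene gauge_tip [([607.0, -383.0, 9.0], 0.69)]
scene tape_roll [([560.0, 94.0, 3.0], 0.94)]
scene spare_dial [([567.0, -99.0, -4.0], 0.77)]
scene probe [([756.0, -103.0, -2.0], 0.94)]
scene gel_bottle [([717.0, 312.0, 2.0], 0.63)]
scene driver [([614.0, 196.0, 20.0], 0.73), ([764.0, 127.0, -1.0], 0.58)]
scene swab_pot [([714.0, -299.0, 2.0], 0.72)]
side plate_wide []
side plate_mid [([454.0, -219.0, 2.0], 0.57)]
side plate_narrow [([444.0, -14.0, -1.0], 0.8)]
side nest_wide [([640.0, 9.0, -0.0], 0.87)]
side nest_mid [([797.0, 7.0, 1.0], 0.89), ([613.0, 197.0, -0.0], 0.7), ([714.0, -299.0, -2.0], 0.51)]
side nest_narrow [([602.0, -196.0, 1.0], 0.9)]
side gauge [([
[... 590 characters left out ...]
487016e-01,  1.43270702e+00,  9.33827978e-06,
        1.18143075e+00, -1.78456391e-01]), 'joint_velocities': array([-0.00011771,  0.00036565,  0.00080133, -0.00087905, -0.0008485 ,
        0.00193879]), 'tau': array([-4.61376894e-04, -4.40006948e+01, -1.76980573e+01,  6.33329130e-02,
        5.04890399e-02, -1.84417729e-05]), 'eef_pos': array([6.24965895e+02, 3.64934010e-02, 2.41554143e+02]), 'orientation': array([ 7.07124379e-01,  7.07089183e-01, -5.61720806e-06, -1.56637574e-05]), 'wrist_force': array([0.38462994, 0.22495014, 0.10049065]), 'moment': array([0.0160109 , 0.01133932, 0.03822158]), 'grasp_force': 0.0, 'grip_width': 0.99785426287191}
[[ 0.  1. -0.]
 [ 1. -0.  0.]
 [ 0. -0. -1.]]
```

View pics/scene1.png

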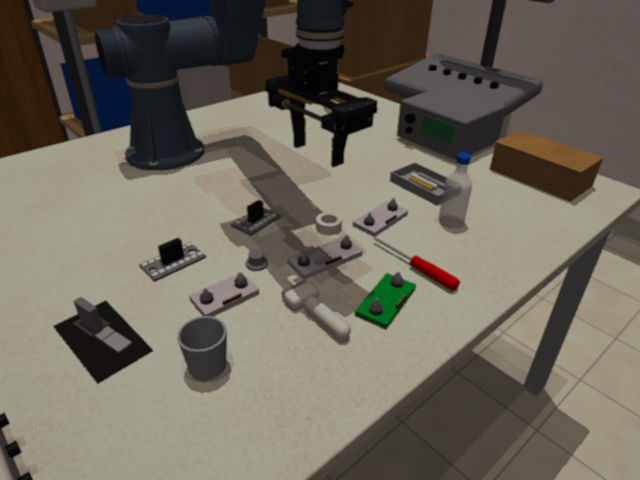

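View pics/side1.png

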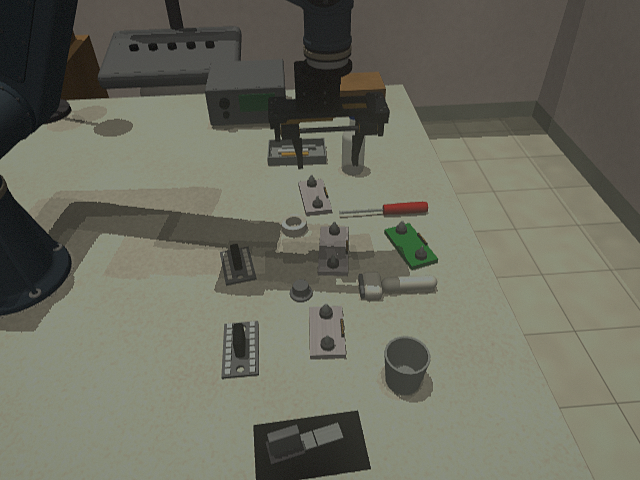

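Scene and side views show two plates: the scene-view one at (172,258), and a smaller one at (256,218). There are three grey nests at (380,217), (325,256) and (224,293), plus the green decoy at (386,300). The gauge is on its mat at (100,335), and the loose bystanders stand around them. Next I measure sizes from the depth clouds.

```bash
cat >> h.py <<'E'
def near(W,c,r=85,lo=-99,hi=999):
    P=W[np.isfinite(W[...,0])];m=(np.hypot(P[:,0]-c[0],P[:,1]-c[1])<r)&(P[:,2]>lo)&(P[:,2]<hi);return P[m]
def dowels(W,c):
    Q=near(W,c,75,27,45)
    if len(Q)<8: return 'few %d'%len(Q)
    _,lb,ct=cv2.kmeans(Q[:,:2].astype(np.float32),2,None,(3,50,.1),5,cv2.KMEANS_PP_CENTERS)
    ct=ct[np.argsort(-ct[:,1])];d=ct[0]-ct[1];n=[]
    for k in ct: 
        q=Q[np.hypot(*(Q[:,:2]-k).T)<15]; n.append((len(q),round(np.ptp(q[:,1]),1),round(q[:,2].max(),1)))
    return ct.round(1).tolist(),'mid',ct.mean(0).round(1),'len',round(np.hypot(*d),1),'yaw',round(np.arctan2(-d[0],d[1]),3),n
def rect(W,c,lo,hi,r=85):
    Q=near(W,c,r,lo,hi)
    if len(Q)<8: return 'few'
    (x,y),(a,b),t=cv2.minAreaRect(Q[:,:2].astype(np.float32));return np.round([x,y,a,b,t,len(Q),np.median(Q[:,2])],1).tolist()
E
python3 - <<'E'
from h import *
for n in ('scene','side','wrist'):
    p=manip.get_image(n);W=cloud(p);print(n)
    if n=='wrist': save(p,'w0.png'); print(p['R'].round(2).tolist(),p['t'].round(),p['K'][0])
    for c in ((614,198),(638,12),(605,-197)): print('nest',c,dowels(W,c))
    for c in ((454,-217),(443,-14)): print('plate',rect(W,c,3.5,10),'bar',rect(W,c,25,60),'z',near(W,c,30)[:,2].max() if len(near(W,c,30)) else 0)
    print('gauge',rect(W,(527,-398),30,60),'blade',rect(W,(580,-390),5,12), near(W,(560,-398),20)[:,2].min() if len(near(W,(560,-398),20)) else 0)
E
```

```text
scene
nest (614, 198) ([[609.7999877929688, 237.6999969482422], [617.0999755859375, 154.8000030517578]], 'mid', array([613.5, 196.3], dtype=float32), 'len', np.float32(83.2), 'yaw', np.float32(0.088), [(30, np.float64(11.8), np.float64(40.7)), (24, np.float64(9.3), np.float64(40.0))])
nest (638, 12) ([[646.5999755859375, 58.5], [633.4000244140625, -40.20000076293945]], 'mid', array([640. ,   9.1], dtype=float32), 'len', np.float32(99.6), 'yaw', np.float32(-0.133), [(42, np.float64(12.2), np.float64(40.8)), (29, np.float64(8.0), np.float64(39.6))])
nest (605, -197) ([[608.4000244140625, -165.3000030517578], [604.9000244140625, -232.1999969482422]], 'mid', array([ 606.7, -198.8], dtype=float32), 'len', np.float32(67.0), 'yaw', np.float32(-0.052), [(53, np.float64(13.8), np.float64(41.1)), (34, np.float64(9.2), np.float64(40.0))])
plate [453.1, -210.6, 155.9, 156.3, 39.6, 830.0, 7.2] bar [456.0, -218.5, 44.2, 20.6, 86.2, 335.0, 40.5] z 49.59586609885353
plate [431.7, -15.3, 123.9, 150.2, 37.7, 495.0, 7.0] bar [442.3, -14.0, 18.5, 40.4, 11.5, 205.0, 40.2] z 49.28513859311557
gauge [527.1
[... 1792 characters left out ...]
7929688, -37.29999923706055]], 'mid', array([638.5,  11.5], dtype=float32), 'len', np.float32(98.5), 'yaw', np.float32(-0.127), [(183, np.float64(13.4), np.float64(41.1)), (77, np.float64(8.8), np.float64(40.3))])
nest (605, -197) ([[604.0, -160.3000030517578], [610.0999755859375, -160.5]], 'mid', array([ 607.1, -160.4], dtype=float32), 'len', np.float32(6.1), 'yaw', np.float32(1.534), [(109, np.float64(10.8), np.float64(38.0)), (109, np.float64(10.8), np.float64(38.0))])
plate [473.8, -192.0, 23.5, 19.1, 0.3, 162.0, 5.8] bar few z 9.996175741414998
plate [441.7, -13.9, 61.4, 94.3, 10.6, 3593.0, 5.8] bar [442.3, -13.6, 16.3, 38.0, 11.3, 1071.0, 44.4] z 47.55828887880128
gauge few blade few 0
```

View pics/w0.png

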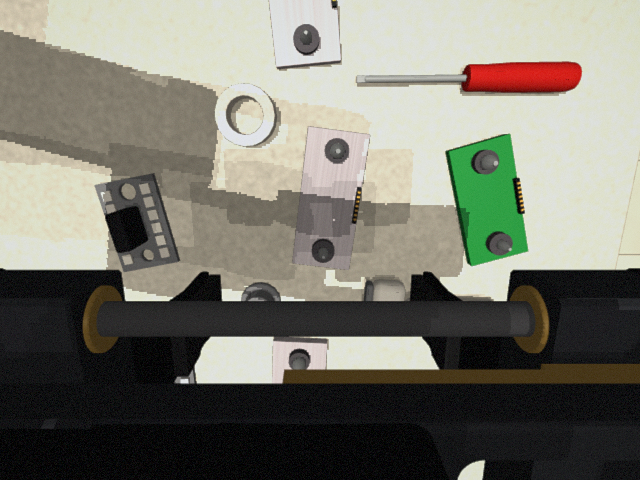

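Wrist view: the narrow plate is at (135,222) with its large hole at the +y end, near (127,190). The wide nest, with no plate present for it, is at (330,195) and the green decoy at (487,200). Depth gives plates of 94 mm (narrow) and a 44 mm bar (mid). The nests' dowel spacings are 67, 83 and 99 mm, all matching the text, and the heights fit too. I'll grasp the narrow plate first.

```bash
cat >> h.py <<'E'
def go(x,y,z,yaw):
    p,r=tool(); R0=Rn.from_matrix([[0,1,0],[1,0,0],[0,0,-1]])
    T=Rn.from_euler('z',yaw)*R0
    print('shift',r.inv().apply(np.array([x,y,z])-p).round(1),'rot',(r.inv()*T).as_rotvec().round(3),'at',p.round(1),'yaw',round((r*R0.inv()).as_rotvec()[2],3))
E
python3 -m creep '[[0,0,-0.187,-14,-183,140,65],[0,0,-0.187,-14,-183,140,65],[0,0,-0.187,-14,-183,140,65],[0,0,-0.187,-14,-183,140,65],[0,0,-0.187,-14,-183,140,65],[0,0,-0.187,-14,-183,140,65],[0,0,-0.187,-14,-183,140,65],[0,0,-0.187,-14,-183,140,65]]'
python3 - <<'E'
from h import *
go(442,-14,32,.187)
p=manip.get_image('wrist');W=cloud(p)
print('plate',rect(W,(442,-14),3.5,10,66),'bar',rect(W,(442,-14),25,60,40))
E
```

```text
time_s: 2.42
eef_pos: [441.5, -14.0, 101.2]
orientation: [0.638, 0.77, -0.0, -0.001]
wrist_force: [0.8, 0.4, -0.6]
grip_width: 0.652
grasp_force: 0.0
shift [-0.1  0.5 69.2] rot [-0.001 -0.001 -0.001] at [441.5 -14.  101.2] yaw 0.186
plate [440.6, -9.2, 60.1, 84.7, 11.0, 8713.0, 5.9] bar [441.2, -13.1, 15.9, 37.2, 10.7, 1958.0, 45.2]
```

```bash
python3 -m creep '[[0,0,0,0,0,35,65],[0,0,0,0,0,60,65],[0,0,0,0,0,69,65],[0,0,0,0,0,69,65],[0,0,0,0,0,69,0],[0,0,0,0,0,69,0],[0,0,0,0,0,69,0],[0,0,0,0,0,69,0]]'
python3 -m creep '[[0,0,0,0,0,0,0],[0,0,0,0,0,0,0],[0,0,0,0,0,-40,0],[0,0,0,0,0,-80,0],[0,0,0,0,0,-110,0],[0,0,0,0,0,-110,0]]'
python3 - <<'E'
from h import *
go(606,-198,145,-.053)
p=manip.get_image('wrist');save(p,'w1.png')
E
```

```text
time_s: 3.13
eef_pos: [442.8, -14.1, 33.6]
orientation: [0.638, 0.77, 0.001, 0.001]
wrist_force: [-0.1, 0.3, -0.3]
grip_width: 0.432
grasp_force: 0.0
time_s: 3.63
eef_pos: [444.9, -14.6, 147.1]
orientation: [0.638, 0.77, 0.002, 0.005]
wrist_force: [-0.4, -0.1, 0.7]
grip_width: 0.026
grasp_force: 0.0
shift [-210.1  124.1    4.1] rot [0.009 0.003 0.24 ] at [444.9 -14.6 147.1] yaw 0.187
```

View pics/w1.png

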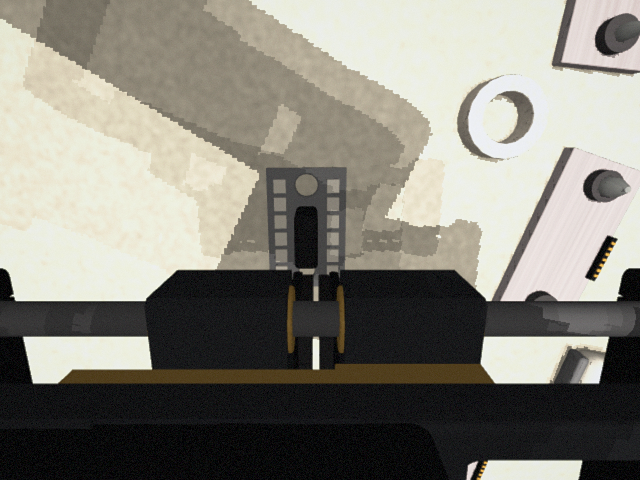

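The fingers close slowly, so the lift came before they had gripped. The plate is still on the table at (306,225). I'll reopen, re-measure and wait longer this time.

```bash
python3 -m creep '[[0,0,0,0,0,0,65],[0,0,0,0,0,0,65],[0,0,0,0,0,0,65],[0,0,0,0,0,0,65],[0,0,0,0,0,0,65],[0,0,0,0,0,0,65],[0,0,0,0,0,0,65],[0,0,0,0,0,0,65]]'
python3 - <<'E'
from h import *
p=manip.get_image('wrist');W=cloud(p)
print('plate',rect(W,(442,-14),3.5,10,66),'bar',rect(W,(442,-14),25,60,40))
go(442,-14,32,.187)
E
```

```text
time_s: 4.35
eef_pos: [441.9, -14.0, 142.3]
orientation: [0.638, 0.77, -0.0, -0.0]
wrist_force: [0.2, -0.0, -0.3]
grip_width: 0.54
grasp_force: 0.0
plate [439.1, -14.2, 60.1, 94.0, 11.0, 7366.0, 5.8] bar [438.8, -13.6, 15.9, 37.4, 10.8, 1391.0, 45.2]
shift [-1.000e-01  1.000e-01  1.104e+02] rot [-0. -0. -0.] at [441.9 -13.9 142.4] yaw 0.187
```

```bash
python3 -m creep '[[0,0,0,0,-1.5,40,65],[0,0,0,0,-1.5,80,65],[0,0,0,0,-1.5,104,65],[0,0,0,0,-1.5,110,65],[0,0,0,0,-1.5,110,0],[0,0,0,0,-1.5,110,0],[0,0,0,0,-1.5,110,0],[0,0,0,0,-1.5,110,0]]'
python3 -m creep '[[0,0,0,0,0,0,0],[0,0,0,0,0,0,0],[0,0,0,0,0,0,0],[0,0,0,0,0,0,0],[0,0,0,0,0,0,0],[0,0,0,0,0,0,0]]'
```

```text
time_s: 5.07
eef_pos: [441.5, -14.5, 34.0]
orientation: [0.638, 0.77, 0.001, 0.001]
wrist_force: [1.1, -0.7, 1.1]
grip_width: 0.428
grasp_force: 0.0
time_s: 5.57
eef_pos: [440.1, -14.2, 33.1]
orientation: [0.638, 0.77, -0.0, -0.0]
wrist_force: [-1.3, -0.0, 6.8]
grip_width: 0.181
grasp_force: 30.0
```

```bash
python3 -m creep '[[0,0,0,0,0,-40,0],[0,0,0,0,0,-80,0],[0,0,0.24,-212,129,-100,0],[0,0,0.24,-212,129,-100,0],[0,0,0.24,-212,129,-100,0],[0,0,0.24,-212,129,-100,0],[0,0,0.24,-212,129,-100,0],[0,0,0.24,-212,129,-100,0]]'
python3 -m creep '[[0,0,0,0,0,0,0],[0,0,0,0,0,0,0]]'
python3 - <<'E'
from h import *
go(606,-198,75,-.053)
p=manip.get_image('wrist');save(p,'w2.png');W=cloud(p)
print(dowels(W,(605,-198)))
t,_=tool();Q=near(W,t,100,t[2]-33-4,t[2]-33+14);print(rect(W,t,t[2]-35,t[2]-22,62))
E
```

```text
time_s: 6.23
eef_pos: [607.2, -199.9, 132.2]
orientation: [0.726, 0.688, -0.0, -0.001]
wrist_force: [1.0, 0.2, -2.9]
grip_width: 0.183
grasp_force: 30.0
time_s: 6.4
eef_pos: [607.9, -200.8, 132.0]
orientation: [0.726, 0.687, 0.0, 0.001]
wrist_force: [-0.7, 0.9, -3.0]
grip_width: 0.184
grasp_force: 30.0
shift [ 2.7 -2.1 57. ] rot [ 0.002  0.001 -0.002] at [ 607.9 -200.8  132. ] yaw -0.055
([[607.0, -159.1999969482422], [607.5, -169.3000030517578]], 'mid', array([ 607.2, -164.3], dtype=float32), 'len', np.float32(10.1), 'yaw', np.float32(0.055), [(123, np.float64(13.6), np.float64(35.5)), (123, np.float64(13.6), np.float64(35.5))])
[608.2, -199.9, 93.4, 60.4, 86.9, 10015.0, 104.5]
```

View pics/w2.png

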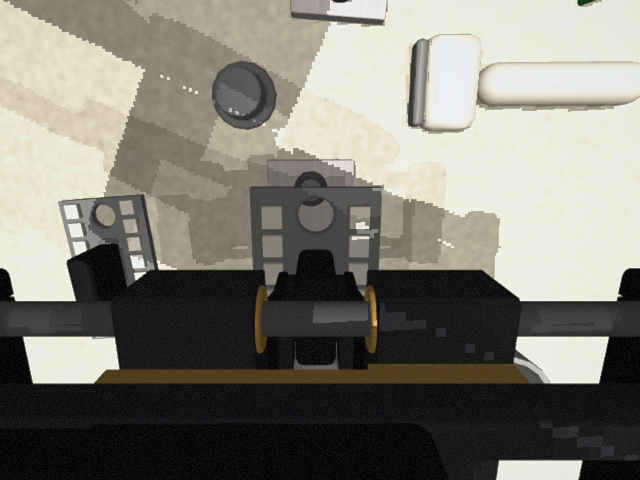

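The plate is in hand with its large hole at (316,213). The nest's large dowel is at (311,187) but partly hidden by the plate. I'll step back in y to see both dowels.

```bash
python3 -m creep '[[0,0,0,-120,0,-25,0],[0,0,0,-120,0,-25,0],[0,0,0,-120,0,-25,0],[0,0,0,-120,0,-25,0],[0,0,0,-120,0,-25,0]]'
python3 - <<'E'
from h import *
p=manip.get_image('wrist');W=cloud(p)
print(dowels(W,(605,-198)),rect(W,(605,-198),9.5,15,70))
t,r=tool();print(t,rect(W,t,t[2]-35,t[2]-22,62))
go(606,-198,75,-.053)
E
```

```text
time_s: 6.87
eef_pos: [599.0, -319.4, 157.3]
orientation: [0.727, 0.687, -0.0, -0.001]
wrist_force: [0.6, 0.6, -3.5]
grip_width: 0.181
grasp_force: 30.0
([[606.7000122070312, -167.89999389648438], [603.2999877929688, -232.1999969482422]], 'mid', array([ 605., -200.], dtype=float32), 'len', np.float32(64.4), 'yaw', np.float32(-0.052), [(230, np.float64(7.2), np.float64(37.6)), (167, np.float64(9.2), np.float64(39.2))]) [604.7, -204.1, 92.8, 60.1, 87.1, 9799.0, 11.5]
[ 598.60247387 -317.19915713  156.59391326] [599.2, -318.7, 94.0, 60.2, 86.9, 10022.0, 129.8]
shift [119.2   1.2  81.9] rot [-0.003 -0.003 -0.001] at [ 598.6 -317.2  156.6] yaw -0.054
```

```bash
python3 -m creep '[[0,0,0,119.5,0,0,0],[0,0,0,119.5,0,20,0],[0,0,0,119.5,0,60,0],[0,0,0,119.5,0,75,0],[0,0,0,119.5,0,75,0],[0,0,0,119.5,0,75,0],[0,0,0,119.5,0,75,0]]'
python3 - <<'E'
from h import *
go(604.8,-198,54,-.053)
p=manip.get_image('wrist');W=cloud(p)
t,r=tool();print(t,rect(W,t,t[2]-35,t[2]-22,62))
save(p,'w3.png')
E
```

```text
time_s: 7.5
eef_pos: [607.3, -199.1, 83.5]
orientation: [0.725, 0.689, 0.0, 0.001]
wrist_force: [-0.1, -0.2, -3.2]
grip_width: 0.178
grasp_force: 30.0
shift [ 1.  -2.6 29.5] rot [0.001 0.001 0.001] at [ 607.3 -199.1   83.5] yaw -0.052
[ 608.05326435 -200.21278253   84.3762205 ] [607.6, -198.2, 93.5, 60.3, 87.2, 10062.0, 56.0]
```

View pics/w3.png

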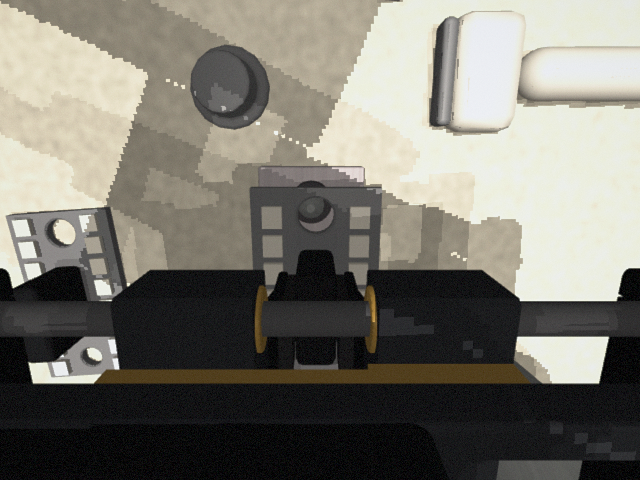

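The dowel tip shows through the large hole at (314,208), and the hole centre is about (316,213). The mid plate at lower left has its large hole at (62,230), also the +y end. I'll compute the tip position from the depth.

```bash
python3 -m creep '[[0,0,0,0,0,0,0],[0,0,0,0,0,0,0],[0,0,0,0,0,0,0]]'; python3 - <<'E'
from h import *
p=manip.get_image('wrist');W=cloud(p)
s=W[185:235,295:340].reshape(-1,3);s=s[(s[:,2]>26)&(s[:,2]<44)]
print(len(s),s.mean(0).round(1),s[:,2].max(), s[s[:,2]>s[:,2].max()-2.5].mean(0).round(1))
# hole centre from pixels lower than plate, backproject on plate-top plane
t,r=tool();zt=t[2]-27
m=((W[...,2]<zt-8)|~np.isfinite(W[...,2])).astype(np.uint8)
n,lb,st,ce=cv2.connectedComponentsWithStats(m)
k=lb[205,316];print(k,st[k],ce[k])
if st[k][4]<5000:
    u,v=ce[k];ray=np.linalg.inv(p['K'])@[u,v,1];d=p['R'].T@ray;C=-p['R'].T@p['t'];print('hole',(C+d*(zt-C[2])/d[2]).round(1))
print(t,rect(W,t,t[2]-35,t[2]-22,62)); go(604.8,-198,54,-.053)
E
```

```text
time_s: 7.8
eef_pos: [607.2, -200.4, 84.0]
orientation: [0.726, 0.688, 0.0, 0.001]
wrist_force: [-0.3, -1.1, -2.6]
grip_width: 0.181
grasp_force: 30.0
323 [ 607.5 -165.    34.5] 39.64241040181346 [ 606.8 -163.8   38.2]
9 [298 198  36  33 935] [315.41497326 214.02566845]
hole [ 609.4 -165.1   56.6]
[ 607.03303391 -200.14082978   83.64612043] [607.5, -199.7, 93.8, 60.3, 87.0, 10023.0, 56.5]
shift [ 2.  -2.4 29.6] rot [ 0.002  0.001 -0.001] at [ 607.  -200.1   83.6] yaw -0.054
```

```bash
python3 -m creep '[[0,0,0,1.7,-2.5,0,0],[0,0,0,1.7,-2.5,8,0],[0,0,0,1.7,-2.5,15,0],[0,0,0,1.7,-2.5,21,0],[0,0,0,1.7,-2.5,25,0],[0,0,0,1.7,-2.5,28,0],[0,0,0,1.7,-2.5,30,0],[0,0,0,1.7,-2.5,30,0]]'
python3 -m creep '[[0,0,0,0,0,0,0],[0,0,0,0,0,0,0]]'
python3 - <<'E'
from h import *
go(604.8,-198,54,-.053)
p=manip.get_image('wrist');W=cloud(p)
t,r=tool();print(t,rect(W,t,21,32,62),rect(W,t,23.5,28.5,62))
E
```

```text
time_s: 8.52
eef_pos: [604.0, -197.1, 54.2]
orientation: [0.725, 0.688, -0.0, -0.0]
wrist_force: [-3.1, 1.1, 8.5]
grip_width: 0.178
grasp_force: 30.0
time_s: 8.68
eef_pos: [604.0, -197.1, 54.2]
orientation: [0.725, 0.688, -0.0, -0.0]
wrist_force: [-1.8, 0.4, 7.8]
grip_width: 0.18
grasp_force: 30.0
shift [-0.8  0.9  0.2] rot [-0.001  0.     0.   ] at [ 604.  -197.1   54.2] yaw -0.053
[ 603.9712331  -197.13696369   54.16450621] [604.1, -196.3, 93.6, 60.5, 86.9, 10340.0, 26.8] [604.1, -196.3, 93.6, 60.5, 86.9, 7664.0, 26.5]
```

The plate is fully down: its top is at 26.8 mm against the expected 27. I'll release, rise and go to the mid plate.

```bash
python3 -m creep '[[0,0,0,0,0,0,65],[0,0,0,0,0,0,65],[0,0,0,0,0,0,65],[0,0,0,0,0,0,65],[0,0,0,0,0,0,65],[0,0,0,0,0,-30,65],[0,0,0,0,0,-70,65],[0,0,0,0,0,-100,65]]'
python3 -m creep '[[0,0,0.0,-14,-149,-30,65],[0,0,0.0,-14,-149,-30,65],[0,0,0.0,-14,-149,-30,65],[0,0,0.0,-14,-149,-30,65],[0,0,0.0,-14,-149,-30,65],[0,0,0.0,-14,-149,-30,65]]'
python3 - <<'E'
from h import *
p=manip.get_image('wrist');save(p,'w4.png');W=cloud(p)
q=rect(W,(455.5,-219),3.5,10,75);print('plate',q,'bar',rect(W,(455.5,-219),25,60,40),manip.observe()['grip_width'])
go(455.5,-219,33,0)
p=manip.get_image('scene');W=cloud(p);print('narrow',rect(W,(604,-197),23,30,60),rect(W,(604,-197),50,80,40))
E
```

```text
time_s: 9.4
eef_pos: [604.4, -197.3, 153.8]
orientation: [0.726, 0.688, 0.0, -0.0]
wrist_force: [1.4, -0.5, -0.6]
grip_width: 0.63
grasp_force: 0.0
time_s: 9.9
eef_pos: [453.9, -203.5, 183.1]
orientation: [0.726, 0.687, 0.0, 0.0]
wrist_force: [0.2, -0.5, -0.1]
grip_width: 0.65
grasp_force: 0.0
plate [455.6, -218.9, 60.1, 110.6, 1.3, 6567.0, 5.9] bar [455.6, -218.3, 16.0, 43.9, 1.3, 1170.0, 45.1] 0.6482287573839725
shift [-14.9   0.8 150. ] rot [ 0.002  0.001 -0.054] at [ 455.3 -203.9  183. ] yaw -0.054
narrow [603.7, -196.5, 95.1, 64.8, 85.3, 777.0, 27.9] [604.7, -196.8, 38.6, 18.8, 86.0, 304.0, 64.2]
```

View pics/w4.png

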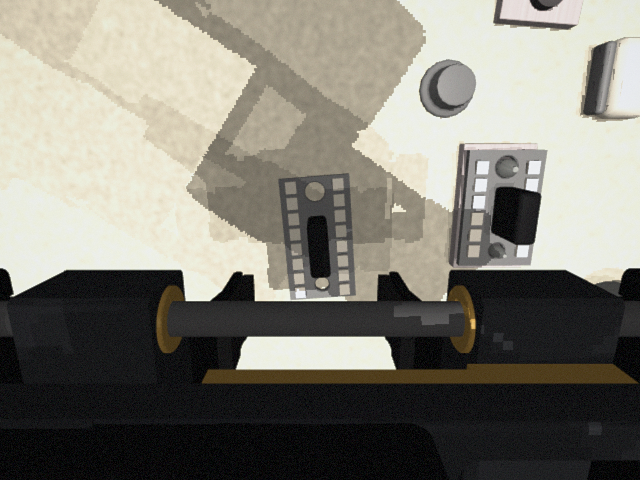

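The narrow plate is seated at (503,205) with a dowel through each hole. The mid plate at (318,235) has its large hole at (314,191), the +y end. Grasping it now.

```bash
python3 -m creep '[[0,0,-0.077,-15,1,40,65],[0,0,-0.077,-15,1,80,65],[0,0,-0.077,-15,1,115,65],[0,0,-0.077,-15,1,140,65],[0,0,-0.077,-15,1,150,65],[0,0,-0.077,-15,1,150,65],[0,0,-0.077,-15,1,150,0],[0,0,-0.077,-15,1,150,0]]'
python3 -m creep '[[0,0,0,0,0,0,0],[0,0,0,0,0,0,0],[0,0,0,0,0,0,0],[0,0,0,0,0,0,0],[0,0,0,0,0,0,0],[0,0,0,0,0,0,0],[0,0,0,0,0,0,0],[0,0,0,0,0,0,0]]'
```

```text
time_s: 10.67
eef_pos: [456.3, -219.0, 33.6]
orientation: [0.698, 0.716, 0.0, 0.001]
wrist_force: [0.0, -0.4, 0.3]
grip_width: 0.568
grasp_force: 0.0
time_s: 11.33
eef_pos: [455.2, -218.5, 33.1]
orientation: [0.699, 0.716, 0.0, 0.0]
wrist_force: [-1.1, 1.3, 6.0]
grip_width: 0.179
grasp_force: 30.0
```

```bash
python3 -m creep '[[0,0,0,0,0,-40,0],[0,0,0,0,0,-80,0],[0,0,-0.071,20,20,-110,0],[0,0,-0.071,300,164,-125,0],[0,0,-0.071,300,164,-125,0],[0,0,-0.071,300,164,-125,0],[0,0,-0.071,300,164,-125,0],[0,0,-0.071,300,164,-125,0]]'
python3 - <<'E'
from h import *
go(612,85,158,.094)
E
```

```text
time_s: 12.0
eef_pos: [564.8, -8.6, 151.9]
orientation: [0.673, 0.74, -0.001, -0.001]
wrist_force: [0.1, -1.0, -3.0]
grip_width: 0.18
grasp_force: 30.0
shift [88.7 55.8 -6.1] rot [-0.002 -0.     0.001] at [564.8  -8.6 151.9] yaw 0.095
```

```bash
python3 -m creep '[[0,0,0,79,56,0,0],[0,0,0,79,56,0,0],[0,0,0,79,56,0,0],[0,0,0,79,56,0,0],[0,0,0,79,56,0,0]]'
python3 - <<'E'
from h import *
p=manip.get_image('wrist');save(p,'w5.png');W=cloud(p)
print(dowels(W,(612,197)),rect(W,(612,197),9.5,15,75))
t,r=tool();print(t,rect(W,t,t[2]-35,t[2]-22,68))
go(612,197.5,84,.094)
E
```

```text
time_s: 12.42
eef_pos: [612.3, 73.9, 151.3]
orientation: [0.672, 0.741, -0.001, -0.001]
wrist_force: [-0.4, 0.2, -2.7]
grip_width: 0.184
grasp_force: 30.0
([[616.2000122070312, 158.0], [616.7000122070312, 153.89999389648438]], 'mid', array([616.4, 156. ], dtype=float32), 'len', np.float32(4.1), 'yaw', np.float32(0.112), [(174, np.float64(9.7), np.float64(39.9)), (174, np.float64(9.7), np.float64(39.9))]) [614.0, 185.7, 60.2, 97.1, 5.4, 11362.0, 11.5]
[611.91586949  72.88418354 151.41181468] [611.8, 78.4, 60.3, 100.9, 5.5, 11688.0, 124.1]
shift [124.1  12.2  67.3] rot [-0.003  0.     0.002] at [611.9  72.9 151.4] yaw 0.096
```

View pics/w5.png

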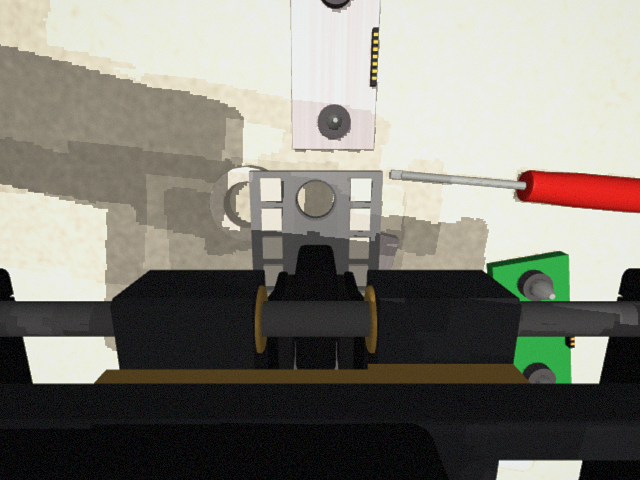

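The mid nest's small dowel is at (334,121). The plate in hand, large hole at (317,198), is clear of everything. The nest origin works out to (612.6, 197.8). Moving over it.

```bash
python3 -m creep '[[0,0,0,124,12.7,0,0],[0,0,0,124,12.7,0,0],[0,0,0,124,12.7,20,0],[0,0,0,124,12.7,55,0],[0,0,0,124,12.7,67,0],[0,0,0,124,12.7,67,0],[0,0,0,124,12.7,67,0],[0,0,0,124,12.7,67,0]]'
python3 - <<'E'
from h import *
p=manip.get_image('wrist');W=cloud(p);t,r=tool();zt=t[2]-27
m=((W[...,2]<zt-8)|~np.isfinite(W[...,2])).astype(np.uint8)
n,lb,st,ce=cv2.connectedComponentsWithStats(m)
k=lb[198,317];print(st[k],ce[k])
u,v=ce[k];d=p['R'].T@np.linalg.inv(p['K'])@[u,v,1];C=-p['R'].T@p['t'];print('hole',(C+d*(zt-C[2])/d[2]).round(1))
s=W[lb==k] if st[k][4]<5000 else W[175:225,295:340].reshape(-1,3)
s=s[(s[:,2]>26)&(s[:,2]<44)];print(len(s),s.mean(0).round(1),s[s[:,2]>s[:,2].max()-2.5].mean(0).round(1))
print(t,rect(W,t,t[2]-35,t[2]-22,68)); go(612.6,197.8,54,.094)
E
```

```text
time_s: 13.13
eef_pos: [615.4, 196.1, 86.7]
orientation: [0.674, 0.739, 0.001, 0.001]
wrist_force: [-0.0, 0.4, -2.7]
grip_width: 0.181
grasp_force: 30.0
[298 182  36  34 978] [315.40899796 198.4202454 ]
hole [611.6 238.6  60.2]
347 [609.7 238.8  34.3] [608.8 239.9  38.5]
[615.77621783 196.30935831  87.17556725] [615.0, 200.7, 60.3, 100.7, 5.2, 11697.0, 59.4]
shift [ 1.8 -3.1 33.2] rot [ 0.003  0.    -0.001] at [615.8 196.3  87.2] yaw 0.093
```

```bash
python3 -m creep '[[0,0,0,1.5,-2.5,0,0],[0,0,0,1.5,-2.5,8,0],[0,0,0,1.5,-2.5,16,0],[0,0,0,1.5,-2.5,22,0],[0,0,0,1.5,-2.5,26,0],[0,0,0,1.5,-2.5,29,0],[0,0,0,1.5,-2.5,31,0],[0,0,0,1.5,-2.5,31,0]]'
python3 -m creep '[[0,0,0,0,0,0,0],[0,0,0,0,0,0,0]]'
python3 - <<'E'
from h import *
go(612.6,197.8,54,.094)
p=manip.get_image('wrist');W=cloud(p)
t,r=tool();print(t,rect(W,t,21,32,68))
E
```

```text
time_s: 13.85
eef_pos: [611.6, 199.3, 54.3]
orientation: [0.673, 0.74, -0.0, -0.0]
wrist_force: [-0.1, -0.6, -1.6]
grip_width: 0.181
grasp_force: 30.0
time_s: 14.02
eef_pos: [611.6, 199.3, 54.3]
orientation: [0.673, 0.74, -0.0, -0.0]
wrist_force: [0.5, -0.4, -1.6]
grip_width: 0.18
grasp_force: 30.0
shift [-1.6  0.9  0.3] rot [-0.     0.     0.001] at [611.6 199.3  54.3] yaw 0.095
[611.60277905 199.31542157  54.37586871] [611.3, 204.0, 60.3, 100.7, 5.7, 12030.0, 27.1]
```

```bash
python3 -m creep '[[0,0,0,0,0,1.5,0],[0,0,0,0,0,1.5,0],[0,0,0,0,0,1.5,0]]'
python3 -m creep '[[0,0,0,0,0,0,65],[0,0,0,0,0,0,65],[0,0,0,0,0,0,65],[0,0,0,0,0,0,65],[0,0,0,0,0,0,65],[0,0,0,0,0,-30,65],[0,0,0,0,0,-70,65],[0,0,0,0,0,-110,65]]'
python3 - <<'E'
from h import *
for n in ('scene','side','wrist'):
    p=manip.get_image(n);W=cloud(p);print(n)
    for c in ((604.5,-197.5),(611.5,199)): print(rect(W,c,23,30,70),rect(W,c,50,80,40))
    if n!='wrist': print('gauge',rect(W,(527,-400),40,60,40),[(np.round(r['at']).tolist(),round(r['p'],2)) for l in('gauge_tip','gauge') for r in manip.mark_of(l,p)[:1]])
go(527,-400,150,.22)
E
```

```text
time_s: 14.32
eef_pos: [611.7, 199.3, 54.1]
orientation: [0.673, 0.74, 0.0, 0.0]
wrist_force: [-2.1, -0.6, 5.9]
grip_width: 0.181
grasp_force: 30.0
time_s: 14.98
eef_pos: [610.5, 199.1, 162.5]
orientation: [0.673, 0.74, -0.002, -0.001]
wrist_force: [1.1, 0.0, 1.5]
grip_width: 0.631
grasp_force: 0.0
scene
[603.5, -196.4, 96.2, 62.7, 85.9, 792.0, 27.9] [604.3, -197.0, 37.4, 17.9, 88.0, 304.0, 64.1]
[611.7, 199.4, 62.2, 114.3, 4.0, 429.0, 28.1] [612.5, 197.3, 18.3, 43.7, 6.1, 188.0, 63.8]
gauge [526.2, -401.0, 45.3, 14.6, 14.0, 271.0, 50.9] [([605.0, -381.0, 6.0], 0.65), ([521.0, -399.0, 1.0], 0.92)]
side
[603.9, -197.3, 96.2, 59.9, 87.5, 937.0, 28.1] [603.5, -198.8, 37.2, 15.2, 84.5, 224.0, 67.3]
[611.3, 197.9, 60.6, 113.8, 5.1, 404.0, 28.2] [611.0, 196.8, 16.4, 47.8, 6.1, 132.0, 66.6]
gauge [526.2, -402.0, 43.7, 15.4, 12.8, 425.0, 51.3] [([612.0, -382.0, 2.0], 0.97), ([528.0, -399.0, 2.0], 0.81)]
wrist
few few
[611.7, 199.4, 60.1, 109.6, 5.4, 8334.0, 26.8] [611.8, 199.5, 16.0, 43.6, 5.5, 1596.0, 66.2]
shift [-588.4 -139.6   11.8] rot [-0.004 -0.    -0.125] at [610.2 199.  161.1] yaw 0.095
```

Both plates are home in all views, with tops near 27 mm. Now to the gauge, turning so the jaws close across its grip (yaw −1.34).

```bash
python3 -m creep '[[0,0,0.72,-310,-80,0,65],[0,0,0.72,-310,-80,0,65],[0,0,0.72,-310,-80,0,65],[0,0,0.72,-310,-80,0,65],[0,0,0.72,-310,-80,0,65],[0,0,0.72,-310,-80,0,65],[0,0,0.72,-310,-80,0,65],[0,0,0.72,-310,-80,0,65]]'
python3 - <<'E'
from h import *
go(526.5,-401,150,-1.34)
E
```

```text
time_s: 16.0
eef_pos: [559.8, -120.1, 161.2]
orientation: [0.891, 0.455, -0.001, -0.001]
wrist_force: [0.8, -0.2, -0.3]
grip_width: 0.65
grasp_force: 0.0
shift [-247.   137.9   11.2] rot [-0.002  0.003  0.713] at [ 559.8 -120.1  161.2] yaw -0.627
```

```bash
python3 -m creep '[[0,0,0.715,-247,138,0,65],[0,0,0.715,-247,138,0,65],[0,0,0.715,-247,138,0,65],[0,0,0.715,-247,138,0,65],[0,0,0.715,-247,138,0,65],[0,0,0.715,-247,138,0,65],[0,0,0.715,-247,138,0,65],[0,0,0.715,-247,138,0,65]]'
python3 - <<'E'
from h import *
p=manip.get_image('wrist');save(p,'w6.png');W=cloud(p)
print('grip',rect(W,(526.5,-401),42,60,40),'foot/grip',rect(W,(526.5,-401),7,60,45),'blade',rect(W,(600,-384),5.5,9,28))
Q=near(W,(590,-387),10,-5,20);print('blade z',np.median(Q[:,2]));Q=near(W,(560,-440),15,-5,20);print('mat z',np.median(Q[:,2]) if len(Q) else 0)
go(526.5,-401,33,-1.34)
E
```

```text
time_s: 16.67
eef_pos: [527.3, -405.5, 161.0]
orientation: [0.994, 0.112, -0.0, 0.002]
wrist_force: [0.4, 0.3, 0.6]
grip_width: 0.646
grasp_force: 0.0
grip [526.9, -400.6, 43.6, 13.9, 12.9, 1226.0, 50.4] foot/grip [536.1, -398.5, 69.4, 33.8, 13.4, 2667.0, 14.5] blade [590.7, -385.2, 37.4, 24.0, 13.7, 1415.0, 6.6]
blade z 6.514700225419788
mat z 2.1205688043667243
shift [ -0.5  -0.5 127.7] rot [-0.001  0.001 -0.005] at [ 527.3 -401.5  160.7] yaw -1.345
```

View pics/w6.png

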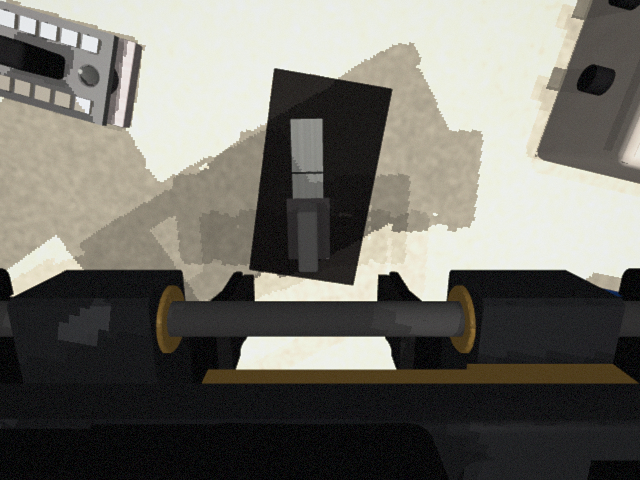

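The gauge sits upright on its mat: blade end near (307,120), line at (307,172), grip at (308,240). The heights fit too (top 50.4 = 48+3 mat, blade top 6.5). Grasping it.

```bash
python3 -m creep '[[0,0,-0.005,-0.5,-0.5,40,65],[0,0,-0.005,-0.5,-0.5,80,65],[0,0,-0.005,-0.5,-0.5,110,65],[0,0,-0.005,-0.5,-0.5,122,65],[0,0,-0.005,-0.5,-0.5,128,65],[0,0,-0.005,-0.5,-0.5,128,65],[0,0,-0.005,-0.5,-0.5,128,0],[0,0,-0.005,-0.5,-0.5,128,0]]'
python3 -m creep '[[0,0,0,0,0,0,0],[0,0,0,0,0,0,0],[0,0,0,0,0,0,0],[0,0,0,0,0,0,0],[0,0,0,0,0,0,0],[0,0,0,0,0,0,0],[0,0,0,0,0,0,0],[0,0,0,0,0,0,0]]'
python3 - <<'E'
from h import *
go(526.5,-401,133,-1.34);print(manip.observe()['grip_width'])
E
```

```text
time_s: 17.38
eef_pos: [529.5, -398.5, 37.1]
orientation: [0.993, 0.118, 0.001, 0.002]
wrist_force: [-0.0, -0.7, 0.8]
grip_width: 0.573
grasp_force: 0.0
time_s: 18.05
eef_pos: [528.4, -398.2, 35.3]
orientation: [0.993, 0.118, 0.0, 0.001]
wrist_force: [-0.2, -1.5, 2.1]
grip_width: 0.159
grasp_force: 30.0
shift [ -2.5   2.4 -97.7] rot [ 0.001 -0.     0.005] at [ 528.4 -398.2   35.3] yaw -1.335
0.15862282357086832
```

```bash
python3 -m creep '[[0,0,0,0,0,-40,0],[0,0,0,0,0,-80,0],[0,0,0.142,0,-10,-110,0],[0,0,0.142,77,-582,-110,0],[0,0,0.142,77,-582,-110,0],[0,0,0.142,77,-582,-110,0],[0,0,0.142,77,-582,-110,0],[0,0,0.142,77,-582,-110,0]]'
python3 - <<'E'
from h import *
go(467,185,130,-1.477);print(manip.observe()['grip_width'])
E
```

```text
time_s: 18.72
eef_pos: [503.3, -178.3, 144.5]
orientation: [0.999, 0.046, -0.001, -0.001]
wrist_force: [0.4, 0.3, -2.0]
grip_width: 0.159
grasp_force: 30.0
shift [  -2.5 -365.1   15.1] rot [-0.002  0.001 -0.001] at [ 503.3 -178.3  144.5] yaw -1.478
0.15882506935058816
```

```bash
python3 -m creep '[[0,0,0,0,-357,15,0],[0,0,0,0,-357,15,0],[0,0,0,0,-357,15,0],[0,0,0,0,-357,15,0],[0,0,0,0,-357,15,0],[0,0,0,0,-357,15,0],[0,0,0,0,-357,15,0],[0,0,0,0,-357,15,0]]'
python3 -m creep '[[0,0,0,0,-10,0,0],[0,0,0,0,-10,0,0],[0,0,0,0,-10,0,0]]'
cat >> h.py <<'E'
def gauge(W):
    """gauge in hand: blade rectangle in front of the TCP; tip end, yaw, top height"""
    t,r=tool();f=r.apply([1,0,0]);c=t+f*60
    P=W[np.isfinite(W[...,0])];d=P-t;a=d@f;b=d@r.apply([0,1,0]);z=d[:,2]
    Q=P[(a>35)&(a<95)&(abs(b)<20)&(z<-20)&(z>-36)]
    (x,y),(w,h),_=cv2.minAreaRect(Q[:,:2].astype(np.float32));v=np.linalg.svd(Q[:,:2]-Q[:,:2].mean(0),full_matrices=False)[2][0]
    v=v*np.sign(v@f[:2]);k=np.array([x,y])+v*max(w,h)/2
    A=np.c_[a[(a>35)&(a<95)&(abs(b)<20)&(z<-20)&(z>-36)],np.ones(len(Q))];sl=np.linalg.lstsq(A,Q[:,2],rcond=None)[0][0]
    print('blade tip',k.round(1),'wxl',round(min(w,h),1),round(max(w,h),1),'yaw',round(np.arctan2(v[1],v[0]),3),'top z',np.median(Q[:,2]).round(1),'slope',sl.round(3),'TCP',t.round(1),'tip-TCP fwd/left',np.round([(k-t[:2])@f[:2],(k-t[:2])@[-f[1],f[0]]],1))
    return k
E
python3 - <<'E'
from h import *
p=manip.get_image('wrist');save(p,'w7.png');W=cloud(p);gauge(W)
c=(611.5,199);print(rect(W,c,23,30,70),rect(W,c,50,80,40))
go(467,185,49,-1.477)
E
```

```text
time_s: 19.38
eef_pos: [472.1, 152.9, 130.5]
orientation: [0.999, 0.047, -0.001, -0.0]
wrist_force: [0.7, -0.6, -2.6]
grip_width: 0.158
grasp_force: 30.0
time_s: 19.63
eef_pos: [471.9, 161.3, 130.6]
orientation: [0.999, 0.048, -0.001, 0.0]
wrist_force: [0.0, 0.5, -2.3]
grip_width: 0.156
grasp_force: 30.0
blade tip [554.3 168.5] wxl 24.1 47.5 yaw 0.096 top z 101.7 slope -0.003 TCP [472.3 160.4 130.7] tip-TCP fwd/left [82.4  0.3]
[599.6, 198.0, 36.7, 110.4, 5.8, 9104.0, 26.8] [604.1, 198.1, 3.2, 42.9, 7.5, 1034.0, 59.5]
shift [ -2.9 -25.   81.7] rot [0.    0.001 0.   ] at [472.3 160.4 130.7] yaw -1.477
```

View pics/w7.png

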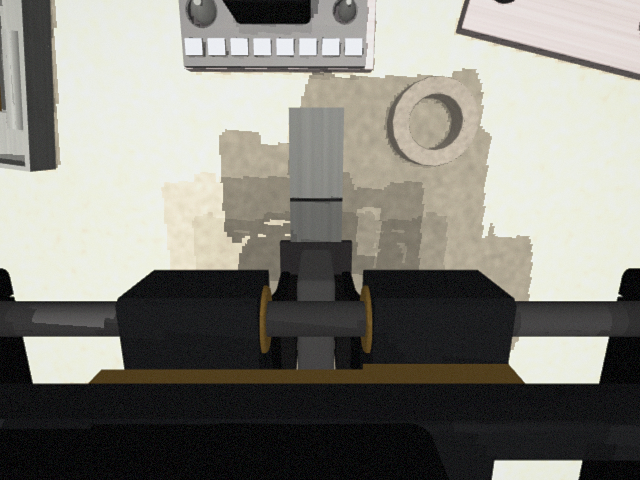

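The gauge hangs level in the hand: blade end at (316,108), line at (316,199), pointing straight at the seated mid plate, whose front edge is at row 68. Blade mid is about 31 mm below TCP and the tip 83 mm ahead of it. Aligning in front of the gap.

```bash
python3 -m creep '[[0,0,0,4,-25.5,0,0],[0,0,0,4,-25.5,40,0],[0,0,0,4,-25.5,70,0],[0,0,0,4,-25.5,83.5,0],[0,0,0,4,-25.5,83.5,0],[0,0,0,4,-25.5,83.5,0],[0,0,0,4,-25.5,83.5,0],[0,0,0,4,-25.5,83.5,0]]'
python3 - <<'E'
from h import *
p=manip.get_image('wrist');W=cloud(p);gauge(W)
go(474.1,186,47.2,-1.477)
E
```

```text
time_s: 20.35
eef_pos: [475.4, 186.1, 48.7]
orientation: [0.999, 0.046, 0.001, -0.0]
wrist_force: [0.3, 0.1, -1.5]
grip_width: 0.161
grasp_force: 30.0
blade tip [557.6 192.9] wxl 24.1 47.5 yaw 0.087 top z 20.1 slope 0.002 TCP [475.3 186.3  48.8] tip-TCP fwd/left [82.6 -1.1]
shift [-1.2  0.2  1.6] rot [-0.    -0.003 -0.001] at [475.3 186.3  48.8] yaw -1.478
```

```bash
python3 -m creep '[[0,0,0,0,0,1.6,0],[0,0,0,0,0,1.6,0],[0,0,0,0,0,1.6,0],[0,0,0,12,0,1.6,0],[0,0,0,20,0,1.6,0],[0,0,0,20,0,1.6,0],[0,0,0,20,0,1.6,0]]'
python3 - <<'E'
from h import *
p=manip.get_image('wrist');W=cloud(p);gauge(W)
print(rect(W,(611.5,199),23,30,70))
E
```

```text
time_s: 20.98
eef_pos: [494.6, 188.6, 46.0]
orientation: [0.999, 0.047, 0.0, -0.0]
wrist_force: [-1.2, -0.6, -1.9]
grip_width: 0.155
grasp_force: 30.0
blade tip [588.  197.6] wxl 39.8 59.8 yaw 0.099 top z 17.2 slope 0.045 TCP [493.7 188.5  45.8] tip-TCP fwd/left [94.8  0.2]
[598.7, 197.9, 34.3, 110.8, 5.3, 19832.0, 26.8]
```

```bash
python3 -m creep '[[0,0,0,0,0,-1,0],[0,0,0,8,0,-1,0],[0,0,0,17,0,-1,0],[0,0,0,26,0,-1,0],[0,0,0,34,0,-1,0],[0,0,0,41,0,-1,0],[0,0,0,44.5,0,-1,0],[0,0,0,44.5,0,-1,0]]'
python3 - <<'E'
from h import *
t,r=tool();print(t.round(1),'tip plate-x',((t-np.array([611.5,199,0]))@[.9956,.094,0]+83).round(1),(t-np.array([611.5,199,0]))@[-.094,.9956,0])
p=manip.get_image('wrist');save(p,'w8.png');W=cloud(p);print(rect(W,(611.5,199),23,30,70))
E
```

```text
time_s: 21.7
eef_pos: [539.8, 192.8, 46.9]
orientation: [0.999, 0.047, 0.001, -0.0]
wrist_force: [0.1, -0.5, -0.9]
grip_width: 0.156
grasp_force: 30.0
[539.8 192.8  46.9] tip plate-x 11.1 0.5211468108499379
[595.5, 197.8, 93.1, 111.0, 5.2, 29132.0, 26.8]
```

View pics/w8.png

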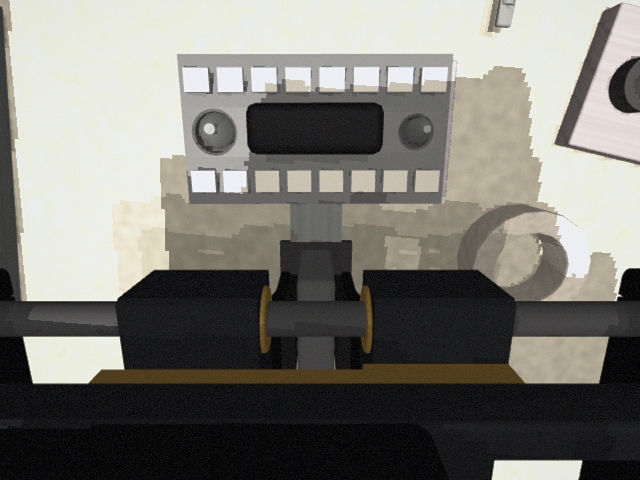

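The blade is centred under the plate's front edge at (316,203), with the line just at the edge and no contact force. I'll hold over a second, then draw out.

```bash
python3 -m creep '[[0,0,0,-1,0,0,0],[0,0,0,-1,0,0,0],[0,0,0,-1,0,0,0],[0,0,0,-1,0,0,0],[0,0,0,-1,0,0,0],[0,0,0,-1,0,0,0],[0,0,0,-1,0,0,0],[0,0,0,-1,0,0,0]]'
python3 -m creep '[[0,0,0,0,0,0,0],[0,0,0,0,0,0,0],[0,0,0,0,0,0,0],[0,0,0,0,0,0,0],[0,0,0,0,0,0,0],[0,0,0,-10,0,0,0],[0,0,0,-30,0,0,0],[0,0,0,-60,0,0,0]]'
python3 -m creep '[[0,0,0,-10,0,0,0],[0,0,0,-10,0,0,0],[0,0,0,-10,0,-40,0],[0,0,0,-10,0,-80,0],[0,0,0,-10,0,-80,0]]'
python3 - <<'E'
from h import *
for n in ('scene','side'):
    p=manip.get_image(n);W=cloud(p)
    for c in ((604.5,-197.5),(611.5,199)): print(n,rect(W,c,23,30,70),rect(W,c,50,80,40))
a=-.053;d=np.array([np.cos(a),np.sin(a)]);q=np.array([604.2,-197.2])-138*d
go(q[0],q[1],125,a-1.571); print(q)
E
```

```text
time_s: 22.42
eef_pos: [537.3, 192.6, 46.9]
orientation: [0.999, 0.047, -0.0, -0.0]
wrist_force: [-0.2, -0.4, -1.7]
grip_width: 0.161
grasp_force: 30.0
time_s: 23.08
eef_pos: [480.9, 187.2, 47.3]
orientation: [0.999, 0.047, 0.003, -0.0]
wrist_force: [1.1, 0.4, -2.8]
grip_width: 0.157
grasp_force: 30.0
time_s: 23.5
eef_pos: [473.8, 187.1, 132.3]
orientation: [0.999, 0.047, 0.007, -0.001]
wrist_force: [1.8, 1.0, -0.9]
grip_width: 0.16
grasp_force: 30.0
scene [603.3, -196.4, 95.4, 63.6, 87.8, 797.0, 27.9] [604.0, -197.2, 37.4, 18.3, 88.7, 301.0, 64.1]
scene [610.7, 198.5, 62.9, 113.7, 5.0, 435.0, 28.0] [611.8, 198.4, 17.8, 45.4, 6.7, 186.0, 64.2]
side [603.7, -197.0, 97.6, 59.9, 87.0, 914.0, 28.2] [603.6, -198.7, 37.7, 15.2, 85.0, 226.0, 67.0]
side [611.4, 198.4, 60.6, 116.7, 5.3, 403.0, 28.2] [610.5, 196.8, 16.1, 46.1, 7.2, 131.0, 66.4]
shift [-39.3 374.3   3.2] rot [-0.001 -0.007  0.147] at [470.5 186.4 128.6] yaw -1.477
[ 466.39377563 -189.88942369]
```

Both plates are still home. Over to the narrow nest.

```bash
python3 -m creep '[[0,0,0.147,-38,374,0,0],[0,0,0.147,-38,374,0,0],[0,0,0.147,-38,374,0,0],[0,0,0.147,-38,374,0,0],[0,0,0.147,-38,374,0,0],[0,0,0.147,-38,374,0,0],[0,0,0.147,-38,374,0,0],[0,0,0.147,-38,374,0,0]]'
python3 -m creep '[[0,0,0,0,36,0,0],[0,0,0,0,36,0,0],[0,0,0,0,36,0,0],[0,0,0,0,36,0,0],[0,0,0,0,36,0,0]]'
python3 - <<'E'
from h import *
p=manip.get_image('wrist');save(p,'w9.png');W=cloud(p);gauge(W);print(rect(W,(604,-197),23,30,60))
go(466.4,-189.9,47.2,-1.624)
E
```

```text
time_s: 24.27
eef_pos: [464.4, -149.3, 125.6]
orientation: [1.0, -0.027, -0.001, -0.001]
wrist_force: [1.4, 1.0, -1.9]
grip_width: 0.16
grasp_force: 30.0
time_s: 24.68
eef_pos: [462.4, -181.7, 126.0]
orientation: [1.0, -0.026, -0.001, -0.001]
wrist_force: [0.2, 0.5, -2.0]
grip_width: 0.162
grasp_force: 30.0
blade tip [ 545.  -186.7] wxl 24.1 47.5 yaw -0.055 top z 97.0 slope -0.003 TCP [ 462.6 -181.5  126.2] tip-TCP fwd/left [82.5 -1. ]
[591.3, -196.0, 94.5, 35.2, 87.1, 7962.0, 26.7]
shift [ 4.4  8.3 79. ] rot [-0.001  0.002  0.002] at [ 462.6 -181.5  126.2] yaw -1.622
```

```bash
python3 -m creep '[[0,0,0,4,7.5,0,0],[0,0,0,4,7.5,40,0],[0,0,0,4,7.5,70,0],[0,0,0,4,7.5,79,0],[0,0,0,4,7.5,79,0],[0,0,0,4,7.5,79,0],[0,0,0,16,7.5,79,0],[0,0,0,16,7.5,79,0]]'
python3 -m creep '[[0,0,0,0,0,0,0],[0,0,0,0,0,0,0]]'
python3 - <<'E'
from h import *
p=manip.get_image('wrist');W=cloud(p);gauge(W)
go(466.4,-189.9,47.2,-1.624)
E
```

```text
time_s: 25.4
eef_pos: [482.2, -193.1, 49.8]
orientation: [1.0, -0.026, 0.003, 0.002]
wrist_force: [1.5, -1.2, -2.1]
grip_width: 0.158
grasp_force: 30.0
time_s: 25.57
eef_pos: [479.1, -191.7, 49.1]
orientation: [1.0, -0.026, 0.001, 0.0]
wrist_force: [-0.1, 0.6, -2.0]
grip_width: 0.156
grasp_force: 30.0
blade tip [ 561.4 -196.9] wxl 24.1 47.9 yaw -0.059 top z 20.3 slope 0.0 TCP [ 478.7 -191.5   48.8] tip-TCP fwd/left [82.9 -1. ]
shift [-12.4  -1.    1.6] rot [ 0.    -0.001  0.   ] at [ 478.7 -191.5   48.8] yaw -1.624
```

```bash
python3 -m creep '[[0,0,0,0,-1.5,1.7,0],[0,0,0,0,-1.5,1.7,0],[0,0,0,0,-1.5,1.7,0],[0,0,0,3,-1.5,1.7,0],[0,0,0,9,-1.5,1.7,0],[0,0,0,14,-1.5,1.7,0],[0,0,0,14,-1.5,1.7,0],[0,0,0,14,-1.5,1.7,0]]'
python3 -m creep '[[0,0,0,7,0,0,0],[0,0,0,15,0,0,0],[0,0,0,23,0,0,0],[0,0,0,30,0,0,0],[0,0,0,36,0,0,0],[0,0,0,38,0,0,0],[0,0,0,38,0,0,0],[0,0,0,38,0,0,0]]'
python3 - <<'E'
from h import *
t,r=tool();d=t[:2]-[604.2,-197.2];print(t.round(1),'tip plate-x',d@[.9986,-.053]+83,d@[.053,.9986])
p=manip.get_image('wrist');save(p,'w10.png');W=cloud(p);print(rect(W,(604.2,-197.2),23,30,60))
E
```

```text
time_s: 26.28
eef_pos: [493.6, -191.0, 46.2]
orientation: [1.0, -0.026, 0.0, 0.0]
wrist_force: [-0.8, -0.1, -1.5]
grip_width: 0.161
grasp_force: 30.0
time_s: 26.95
eef_pos: [530.6, -192.6, 46.0]
orientation: [1.0, -0.026, -0.0, -0.0]
wrist_force: [-0.4, 0.4, -2.1]
grip_width: 0.16
grasp_force: 30.0
[ 530.6 -192.6   46. ] tip plate-x 9.252256532912824 0.7094600468852523
[591.2, -196.0, 94.9, 85.7, 87.0, 24942.0, 26.8]
```

View pics/w10.png

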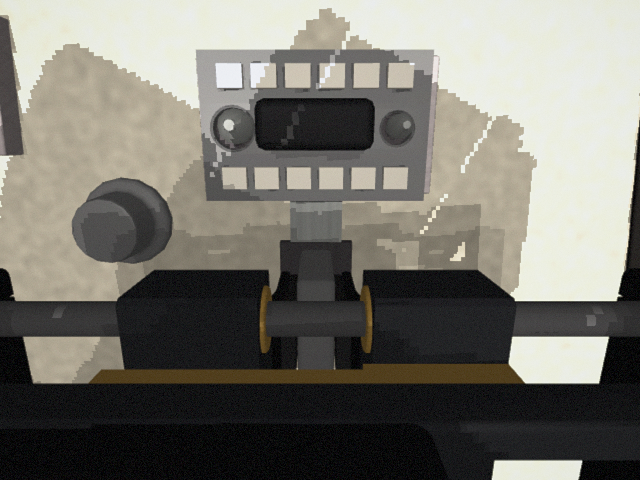

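The blade is centred under the narrow plate at (316,200), with its line about at the edge. Holding, then out and up.

```bash
python3 -m creep '[[0,0,0,0.5,0,-0.5,0],[0,0,0,0.5,0,-0.5,0],[0,0,0,0.5,0,-0.5,0],[0,0,0,0.5,0,-0.5,0],[0,0,0,0.5,0,-0.5,0],[0,0,0,0.5,0,-0.5,0],[0,0,0,0.5,0,-0.5,0],[0,0,0,0.5,0,-0.5,0]]'
python3 -m creep '[[0,0,0,0,0,0,0],[0,0,0,0,0,0,0],[0,0,0,0,0,0,0],[0,0,0,0,0,0,0],[0,0,0,0,0,0,0],[0,0,0,-10,0,0,0],[0,0,0,-30,0,0,0],[0,0,0,-60,0,0,0]]'
python3 -m creep '[[0,0,0,-10,0,0,0],[0,0,0,-10,0,0,0],[0,0,0,-10,0,-40,0],[0,0,0,-10,0,-80,0],[0,0,0,-10,0,-80,0]]'
python3 - <<'E'
from h import *
for n in ('scene','side'):
    p=manip.get_image(n);W=cloud(p)
    for c in ((604.5,-197.5),(611.5,199)): print(n,rect(W,c,23,30,70),rect(W,c,50,80,40))
    Q=near(W,(560,-400),125,1.5,6);m=[r for r in manip.regions_of('mat',p)[:1]]
    if m:
        P=W[m[0]['pixels']];P=P[np.isfinite(P[:,0])];print('mat',cv2.minAreaRect(P[:,:2].astype(np.float32)),m[0]['p'])
go(528,-398.5,125,-1.335)
E
```

```text
time_s: 27.67
eef_pos: [531.3, -192.8, 46.7]
orientation: [1.0, -0.027, -0.0, -0.0]
wrist_force: [0.2, -0.4, -1.9]
grip_width: 0.164
grasp_force: 30.0
time_s: 28.33
eef_pos: [472.9, -190.6, 47.0]
orientation: [1.0, -0.026, 0.002, 0.001]
wrist_force: [-0.9, 0.0, -2.4]
grip_width: 0.158
grasp_force: 30.0
time_s: 28.75
eef_pos: [465.8, -191.9, 131.9]
orientation: [1.0, -0.027, 0.006, 0.004]
wrist_force: [2.2, -0.5, -0.9]
grip_width: 0.157
grasp_force: 30.0
scene [603.7, -196.3, 95.8, 62.6, 86.8, 798.0, 27.9] [604.7, -196.7, 38.3, 18.0, 87.3, 308.0, 63.9]
scene [611.2, 199.4, 62.1, 114.8, 5.6, 434.0, 28.1] [612.1, 197.6, 17.6, 45.0, 5.2, 184.0, 64.0]
mat ((561.8873291015625, -397.50390625), (162.46359252929688, 92.1242446899414), 3.934654712677002) 0.63
side [603.8, -197.7, 98.9, 59.7, 87.5, 922.0, 28.1] [603.6, -198.9, 37.2, 15.2, 85.1, 222.0, 67.1]
side [611.2, 197.3, 60.1, 112.1, 5.1, 406.0, 28.3] [611.2, 197.1, 16.5, 48.0, 5.4, 129.0, 66.4]
mat ((561.9879760742188, -399.2386474609375), (160.50762939453125, 93.33692932128906), 3.0581533908843994) 0.93
shift [ 77.9 205.8   1.1] rot [-0.     0.    -0.289] at [ 461.2 -188.8  126.3] yaw -1.624
```

Both plates are still home. The mat is found at (562,−398). Returning the gauge to its original pose.

```bash
python3 -m creep '[[0,0,-0.289,78,206,0,0],[0,0,-0.289,78,206,0,0],[0,0,-0.289,78,206,0,0],[0,0,-0.289,78,206,0,0],[0,0,-0.289,78,206,0,0],[0,0,-0.289,78,206,0,0],[0,0,-0.289,78,206,0,0],[0,0,-0.289,78,206,0,0]]'
python3 -m creep '[[0,0,0,0,0,40,0],[0,0,0,0,0,70,0],[0,0,0,0,0,80,0],[0,0,0,0,0,80,0],[0,0,0,0,0,80,0]]'
python3 - <<'E'
from h import *
p=manip.get_image('wrist');W=cloud(p);gauge(W)
go(528.2,-398.5,35.3,-1.335)
E
```

```text
time_s: 29.62
eef_pos: [527.1, -398.4, 124.0]
orientation: [0.993, 0.117, -0.001, -0.002]
wrist_force: [0.6, 0.4, -2.1]
grip_width: 0.16
grasp_force: 30.0
time_s: 30.03
eef_pos: [528.0, -397.5, 46.1]
orientation: [0.993, 0.118, -0.001, -0.001]
wrist_force: [0.5, -0.6, -2.0]
grip_width: 0.156
grasp_force: 30.0
blade tip [ 608.2 -378.9] wxl 24.1 46.7 yaw 0.232 top z 17.2 slope -0.003 TCP [ 529.  -398.7   47.6] tip-TCP fwd/left [81.7  0.6]
shift [-0.7 -0.4 12.3] rot [ 0.001 -0.001  0.001] at [ 529.  -398.7   47.6] yaw -1.334
```

```bash
python3 -m creep '[[0,0,0,0,0,5,0],[0,0,0,0,0,9,0],[0,0,0,0,0,12,0],[0,0,0,0,0,12.5,0],[0,0,0,0,0,12.5,0],[0,0,0,0,0,12.5,0]]'
```

```text
time_s: 30.58
eef_pos: [528.9, -399.6, 35.3]
orientation: [0.993, 0.118, 0.001, 0.001]
wrist_force: [-0.2, 0.1, 5.3]
grip_width: 0.156
grasp_force: 30.0
```

Contact on the mat (+5 N). I'll release and rise.

```bash
python3 -m creep '[[0,0,0,0,0,0,65],[0,0,0,0,0,0,65],[0,0,0,0,0,0,65],[0,0,0,0,0,0,65],[0,0,0,0,0,0,65],[0,0,0,0,0,0,65],[0,0,0,0,0,-30,65],[0,0,0,0,0,-70,65]]'
python3 -m creep '[[0,0,0,0,0,-60,65],[0,0,0,0,0,-60,65],[0,0,0,0,0,-60,65],[0,0,0,0,0,-60,65],[0,0,0,0,0,-60,65]]'
python3 - <<'E'
from h import *
p=manip.get_image('wrist');W=cloud(p)
print('grip',rect(W,(526.5,-400),42,60,40),'blade',rect(W,(600,-382),5.5,9,28))
for n in ('scene','side'):
    p=manip.get_image(n);W=cloud(p)
    for c in ((604.5,-197.5),(611.5,199)): print(n,rect(W,c,23,30,70),rect(W,c,50,80,40))
save(p,'end.png')
E
```

```text
time_s: 31.25
eef_pos: [525.9, -396.6, 100.4]
orientation: [0.993, 0.118, -0.003, -0.004]
wrist_force: [0.3, -0.1, -0.3]
grip_width: 0.623
grasp_force: 0.0
time_s: 31.67
eef_pos: [527.6, -398.2, 163.0]
orientation: [0.993, 0.118, -0.001, -0.001]
wrist_force: [-0.5, -0.6, -1.1]
grip_width: 0.647
grasp_force: 0.0
grip [527.3, -400.8, 43.5, 13.4, 13.4, 1180.0, 50.4] blade [591.5, -385.4, 36.9, 23.6, 13.0, 1401.0, 6.6]
scene [603.4, -196.3, 95.0, 63.5, 86.9, 801.0, 27.9] [604.0, -196.7, 38.8, 17.9, 87.7, 303.0, 64.5]
scene [611.2, 198.1, 62.5, 115.4, 5.4, 420.0, 28.0] [611.6, 198.8, 17.5, 44.9, 6.2, 185.0, 64.2]
side [603.8, -197.0, 97.7, 59.8, 87.2, 912.0, 28.1] [603.5, -199.3, 37.0, 15.2, 84.9, 224.0, 67.0]
side few few
```

View pics/end.png

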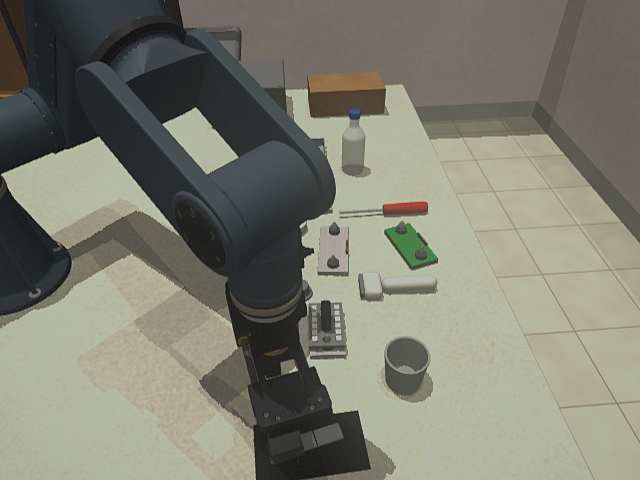

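The gauge stands on its mat at (305,440) and the narrow plate is home at (326,330). The arm hides the mid plate in this view, but the scene camera shows it home. The bystanders in sight haven't moved. Handing in.

```bash
python3 -c "
from bench import manip
print(manip.hand_in())"
```

```text
the job is handed in; nothing more can be done
None
```

I handed the job in at about 32 s; no verdict came back. The mid and narrow plates (no wide plate present) measured home in their nests, both gaps were gauged to about 40 mm, mid then narrow, and the gauge is back on its mat.

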